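# Slide the drink flask home in its parking bay on the glass shelf

## Robot

A 6-joint arm with a two-finger parallel gripper is mounted at the origin on the work surface. World frame = base frame: x ahead of the robot, y to its left, z up, the work surface at z = 0. Lengths are in m, angles in rad, forces in N, time in s.
With the tool pointing down it reaches from about 0.375 to 0.925 m from the base axis. Payload 5.7 kg.
Tool frame: the origin (TCP) lies at the very end of the fingers, on their centre line; the grasp point (between the pads) lies robot.hold_point_z behind it (robot.hold_point_z is the distance from the TCP to the grasp point, in m); z points along the fingers, y is the line along which they close (so a half turn about z gives the same grasp; the last joint's range is limited). The gripper opens to 88 mm and grips with 3 to 60 N. Pads are 20 mm wide; open, the fingers measure 115 mm over their backs; the gripper's body (75 mm by 178 mm) begins 61 mm behind the grasp point.
Start: joints at [-1.267, 0.359, 1.51, -0, 1.272, -0.115], TCP at [0.244, -0.548, 0.223] pointing down, gripper open.
Joint ranges: [-2.97, 2.97], [-1.01, 2.36], [0.21, 2.38], [-0.96, 4.11], [0.2, 2.71], [-2.98, 2.98]. Speed limits (rad/s): [2.39, 2.39, 3.14, 3.14, 3.14, 3.14].

## Interface

Orientations are given as a rotation vector (axis times angle).
In Python, from station import robot gives the robot as it stands. The module is installed in compiled form; this text tells all that it offers.
- The arm moves only by the tool drive_tool, never from a script. Its argument "steps" is a list of rows, each a list of 2 entries, a list of its own where there are three numbers: the shift along the tool's x, y, z in m, then the turn about the tool's z in rad. A call has exactly 8 rows; each row is the pose to reach, as a shift and turn from the pose commanded when the call began, along the tool's axes at that moment; what a row does not reach only later rows make up. A row lasts 1/12 s, in which the tool goes at most 41.7 mm and 7.16 degrees, less where a joint would pass 70% of its speed; a pose out of reach is approached as far as the arm can. A call with a gripper value outside its range is refused whole. "claw" is the finger opening in m, from 0 to 0.0878, set as the call begins (left out, the last holds). The fingers move at their own pace and stop on an object; "newtons" is the grip in N (left out, the last holds). Time passes only in rows, so rows that repeat a pose let the fingers close, or fill a call up. It gives the time, the measured TCP pose, the force, the opening and the grip force at its end, in the units of the state.
- robot.state(): the state, without advancing time (a new reading comes with each control period).
- robot.grab_frame(name): name is "scene" or "top"; returns the picture (400x640x3 uint8, red, green, blue); there is no depth.
- robot.camera_params(name): a dict with "fx", "fy", "cx", "cy" (pixels), "pose" (4x4, takes a point from camera to world coordinates). Camera axes: x right, y up, looking along -z (the intrinsics and any distortion apply to the point x, -y, -z); pixel columns grow to the right and rows downward; lengths in m; the calibration is good to about 2 mm. A picture is of the moment at which its call begins. camera_params takes no time and is no camera call.
- robot.hand_in(): hands the job in; it is judged then, once.
The state is a dict: "time_s": time; "joint_positions": joint angles; "dq": joint speeds; "effort": joint torques, N m; "position": TCP position; "ee_rot": TCP orientation; "force": force on the tool from outside, world axes, zero at the start; "ft_torque": the same for the moment, N m; "finger_gap": finger opening in m; "grip_force": force on a finger pad.
Only numpy, scipy, OpenCV 4.12 (cv2) and the standard library are available. Lean on these libraries where they do the work, as an engineer would, in place of code of your own. Each camera call takes 0.05 s, during which the arm holds its last target. There are 200 camera calls.

## Task

Slide the upright steel drink flask across the glass into the bay between the two low chrome rods, pushing it low down so that it does not tip, and press it gently home until its sprung rubber pad clearly gives a few millimetres. Then ease off slowly and let go, so that the flask stays standing in the bay, resting against the pad. Do not lift the flask, do not jam it against the rods or ram the pad to the end of its spring, and leave the lunchbox and the shuttlecocks where they are.

Things in the scene. Friction and masses are not known exactly. Their poses are not given: they have to be found in the camera images.
- shelf: Clear glass shelf board, 440 x 1000 x 12 mm, fixed on chrome brackets. Origin: centre of the board's underside; its top, on which everything stands, is 12 mm above the origin (60 mm above the work surface).
- flask: Steel drink flask, loose, standing: cylinder of 64 mm diameter to 165 mm height, then shoulder and black flip-top lid (52 mm) to 220 mm. Origin: centre of its underside, z up. About 0.5 kg (varies), centre of mass 105 mm up. Pushed 15 to 35 mm above the glass it slides; above about 45 mm it tends to tip. Sliding friction is 2 to 4 N, not known exactly. Starts 95 to 130 mm before the bay's origin.
- bay: Fixed bay: two parallel low chrome rods, 10 mm thick, tops 19 mm above the glass, along the bay's x axis (the way in, roughly away from the robot) from x = 0 to 125 mm at y = +-41 mm: 72 mm clear between them. At the mouth they flare out to y = +-66 mm at x = -35 mm. Bare glass between. Origin: on the glass, midway between the rods where the flare ends.
- endstop: End stop behind the bay: fixed aluminium track 10 mm high, origin on the glass on the bay's middle line at bay x = 115 mm, same axes. On it a chrome carriage 28 x 36 mm, top 50 mm above the glass, is clamped at a setting of 0 to 40 mm along x that differs each time and is not measured. It carries a black rubber pad, 32 mm diameter, facing the mouth, centre 30 mm above the glass.
- lunchbox: Pink plastic lunchbox with four white spring latches and a carrying handle, 150 x 210 mm and 100 mm high, loose. Origin: centre of its underside. A bystander.
- cock1: Shuttlecock standing on its skirt, cork up, 66 mm diameter, 85 mm high, loose and light: the nearest of a row of three. Origin: centre of its underside. A bystander.
- cock2: The middle shuttlecock of the row, same shape. A bystander.
- cock3: The farthest shuttlecock of the row, same shape. A bystander.
- pad_near (a point): Fixed mark: where the centre of the relaxed pad's face is at carriage setting 0, the nearest it can be to the mouth (bay x = 60 mm; the flask then meets it with its axis at bay x = 28 mm). The pad sits on a spring of about 0.8 N per mm with 8 mm travel, so about 6 N drives it to the end; more than 13 N on it is ramming. The flask's friction on the glass adds to what the pusher feels.
- pad_far (a point): Fixed mark: where the centre of the relaxed pad's face is at carriage setting 40 mm, the farthest (bay x = 100 mm; flask axis then at bay x = 68 mm). The real pad is anywhere between the two marks. Let go slowly, the flask is pushed back a little and stays lightly pressed by the pad; let go suddenly from a deep press it may be thrown off the pad.

How it is judged:
On the way, in this order (a step that is already met when the one before it is completed fails the run):
1. the flask has slid upright into the bay, its axis past the end of the flare (x of flask in the frame of bay above 0 m and y of flask in the frame of bay between -0.012 and 0.012 m and angle between flask's own z axis and vertical below 0.15 rad), for 0.05 s.
2. the flask is pressed home: it bears on the sprung pad with more than 2 N (about 3 mm of spring) (contact force between flask and endstop above 2 N), for 0.15 s.
At the end, for the whole second after the job is handed in: The flask stands still and upright (within 0.06 rad) on the glass between the two rods (axis within 12 mm of the bay's middle line and at least 15 mm past its origin), still resting against the sprung pad (more than 0.2 N between them), with nothing of the robot touching it (contact force between flask and endstop above 0.2 N and x of flask in the frame of bay above 0.015 m and y of flask in the frame of bay between -0.012 and 0.012 m and angle between flask's own z axis and vertical below 0.06 rad and height (world z) of flask between 0.055 and 0.066 m and linear speed of flask below 0.01 m/s).
It fails at once if the flask tips by more than 0.2 rad (angle between flask's own z axis and vertical above 0.2 rad).
It fails at once if the flask is lifted more than 15 mm off the glass (height (world z) of flask above 0.075 m).
It fails at once if the pad is rammed: more than 13 N between flask and end stop (contact force between flask and endstop above 13 N).
It fails at once if the flask is forced against the rods with more than 20 N (contact force between flask and bay above 20 N).
It fails at once if the lunchbox or a shuttlecock is shifted more than 20 mm (distance of any of lunchbox, cock1, cock2, cock3 from where it was at the start of the episode above 0.02 m).
It also fails if it takes over 58 s, if anything falls off the work surface, if the arm or the gripper's body presses on something with over 40 N, if the wrist force passes 120 N, or if a joint passes its speed limit or range.

## Working session

There is one attempt and no reset: what is moved stays moved. The work goes in short steps, Python scripts to look and compute and a tool call to move; the robot and the scene stay as the last step left them, time stands still between calls to the robot, and variables do not carry over. Pictures are saved under pics/ and viewed, at most 10 in all, crops included, and the job is handed in when it is done.

Besides the shell and the picture viewer there is one more tool, called after "Call:" as name(argument=value, ...) on one line, values as JSON. drive_tool: Moves the arm, as the interface text tells. Its arguments: {"type":"object","properties":{"steps":{"type":"array"},"claw":{"type":"number"},"newtons":{"type":"number"}},"required":["steps"]}

```bash
mkdir -p pics
python3 - <<'E'
from station import robot
import cv2,numpy as np
np.set_printoptions(precision=4,suppress=True)
for n in("scene","top"):
    cv2.imwrite(f"pics/{n}0.png",robot.grab_frame(n)[:,:,::-1]); p=robot.camera_params(n); print(n,p)
s=robot.state(); print(s, robot.hold_point_z)
E
```

```text
scene {'fx': 467.4574757348382, 'fy': 467.4574757348382, 'cx': 323.87936195605397, 'cy': 203.8716818847173, 'pose': array([[ 0.5087, -0.6007,  0.6168,  1.3996],
       [ 0.8609,  0.3577, -0.3617, -0.4731],
       [-0.0034,  0.715 ,  0.6991,  1.0125],
       [ 0.    ,  0.    ,  0.    ,  1.    ]])}
top {'fx': 378.9022396197741, 'fy': 378.9022396197741, 'cx': 317.44146810302783, 'cy': 200.3527682304409, 'pose': array([[ 0.0024,  0.9978, -0.0662,  0.5481],
       [-1.    ,  0.0028,  0.0061,  0.0132],
       [ 0.0063,  0.0662,  0.9978,  0.9309],
       [ 0.    ,  0.    ,  0.    ,  1.    ]])}
{'time_s': 0.1, 'joint_positions': array([-1.2671,  0.3594,  1.5113, -0.    ,  1.2725, -0.1151]), 'dq': array([ 0.0014,  0.0015, -0.003 , -0.0006,  0.0011, -0.0002]), 'effort': array([ -0.0004, -51.6357, -27.1406,   0.0675,   0.0277,  -0.    ]), 'position': array([ 0.2438, -0.5475,  0.2219]), 'ee_rot': array([-3.0714, -0.6527,  0.0002]), 'force': array([ 0.236 ,  0.0785, -0.091 ]), 'ft_torque': array([-0.0354, -0.0409,  0.0332]), 'grip_force': 0.0, 'finger_gap': 0.08796798598912815} 0.0187
```

View pics/scene0.png

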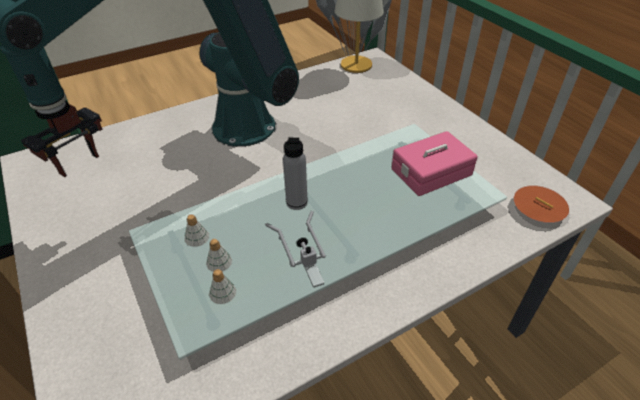

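View pics/top0.png

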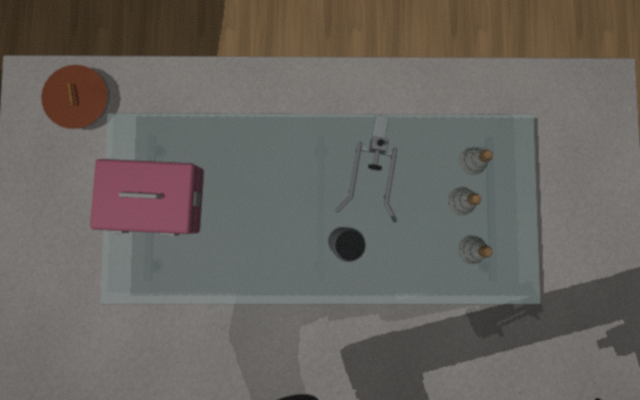

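The scene view shows the flask standing near (295,175) and the bay around (300,240). The top view shows the flask lid at (350,244), rods from (357,145) to (352,195) and (393,150) to (387,197), and the pad near (375,167). The lunchbox is on the left and the shuttlecocks are on the right.

Run:
```python
import cv2,numpy as np
t=cv2.imread("pics/top0.png")[110:270,310:420]; s=cv2.imread("pics/scene0.png")[130:295,255:345]
t=cv2.resize(t,None,fx=3.6,fy=3.6,interpolation=cv2.INTER_CUBIC); s=cv2.resize(s,None,fx=3.5,fy=3.5,interpolation=cv2.INTER_CUBIC)
h=max(t.shape[0],s.shape[0]); o=np.zeros((h,t.shape[1]+s.shape[1],3),np.uint8)
o[:t.shape[0],:t.shape[1]]=t;o[:s.shape[0],t.shape[1]:]=s
o=cv2.convertScaleAbs(o,alpha=1.5); cv2.imwrite("pics/c0.png",o); print(o.shape,t.shape)
```

```text
(578, 711, 3) (576, 396, 3)
```

View pics/c0.png

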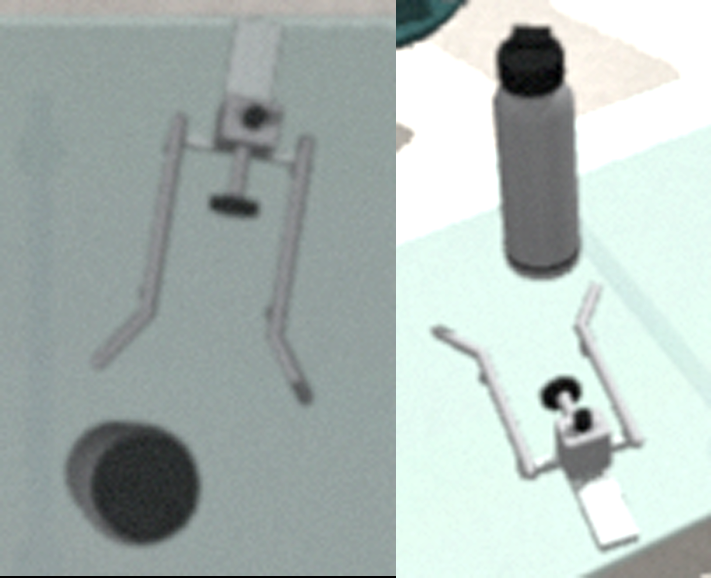

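```bash
cat > h.py <<'E'
import numpy as np
from station import robot
np.set_printoptions(precision=4,suppress=True)
def ray(n,u,v,z):
    p=robot.camera_params(n);T=p["pose"]
    d=T[:3,:3]@np.array([(u-p["cx"])/p["fx"],-(v-p["cy"])/p["fy"],-1]); o=T[:3,3]
    return (o+d*(z-o[2])/d[2])
tc=lambda u,v,z: ray("top",310+u/3.6,110+v/3.6,z)
sc=lambda u,v,z: ray("scene",255+(u-396)/3.5,130+v/3.5,z)
E
python3 - <<'E'
from h import *
L=[tc(178,118,.077),tc(150,310,.077),tc(98,362,.077)];R=[tc(306,140,.077),tc(274,330,.077),tc(305,398,.077)]
print("L",*L);print("R",*R);print("pad",tc(234,205,.09))
print("scene L",sc(528,470,.077),sc(485,355,.077),"R",sc(637,440,.077),sc(583,325,.077),"pad",sc(561,394,.09))
print("flask lid",tc(145,485,.28),"base",sc(541,257,.06),"scene lidtop",sc(532,37,.28))
ax=(L[0]-L[1])/2+(R[0]-R[1])/2; yaw=np.arctan2(ax[1],ax[0]); print("yaw",yaw)
d=L[0]-L[1];print(np.arctan2(d[1],d[0]),np.linalg.norm(d)); d=R[0]-R[1];print(np.arctan2(d[1],d[0]),np.linalg.norm(d))
O=(L[1]+R[1])/2; c,s=np.cos(yaw),np.sin(yaw)
for n,p in dict(flaskTop=tc(145,485,.28),flaskB=sc(541,257,.06),pad=tc(234,205,.09)).items():
    e=p-O; print(n,c*e[0]+s*e[1],-s*e[0]+c*e[1])
print("O",O)
E
```

```text
L [ 0.7367 -0.0876  0.077 ] [ 0.6146 -0.0694  0.077 ] [ 0.5818 -0.0367  0.077 ]
R [ 0.7229 -0.1687  0.077 ] [ 0.6022 -0.1473  0.077 ] [ 0.5596 -0.1663  0.077 ]
pad [ 0.6792 -0.1206  0.09  ]
scene L [ 0.7221 -0.168   0.077 ] [ 0.6059 -0.1441  0.077 ] R [ 0.7384 -0.0861  0.077 ] [ 0.6168 -0.0636  0.077 ] pad [ 0.6808 -0.1177  0.09  ]
flask lid [ 0.5154 -0.0471  0.28  ] base [ 0.5167 -0.0482  0.06  ] scene lidtop [ 0.5105 -0.0414  0.28  ]
yaw -0.16188277532246256
-0.1479105935220171 0.12352702785688965
-0.17595706006362485 0.1226309504163073
flaskTop -0.10161672010354596 0.04545802859438372
flaskB -0.1001568005951988 0.04456499040832697
pad 0.07189317381689779 -0.0007489997125819953
O [ 0.6084 -0.1083  0.077 ]
```

Run:
```python
import cv2
from h import *
s=cv2.imread("pics/scene0.png")[90:190,10:120]
cv2.imwrite("pics/g.png",cv2.convertScaleAbs(cv2.resize(s,None,fx=5,fy=5,interpolation=cv2.INTER_CUBIC),alpha=2))
print("track end",tc(257,20,.07))
```

```text
track end [ 0.8022 -0.1395  0.07  ]
```

View pics/g.png

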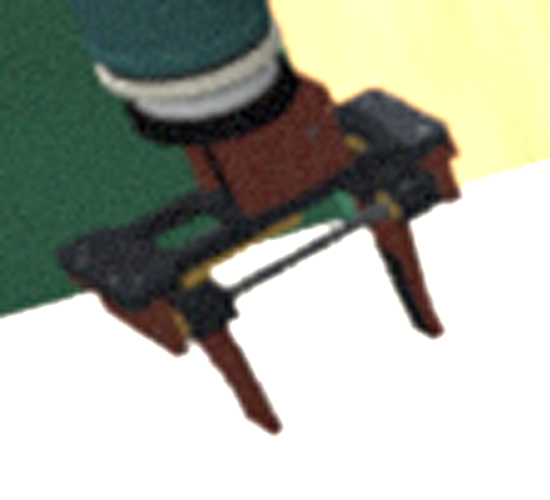

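The gripper's body is much wider than its fingers, and the moves allow no tilt. It can't reach the flask low down without hitting the tall body. I'll grip the flask lightly near the shoulder, with the fingers along the direction of travel so that it can't tip, and slide it on the glass.

```bash
cat >> h.py <<'E'
from scipy.spatial.transform import Rotation as Ro
O=np.array([.607,-.106]);Y=-.173
def bay(x,y): return O+np.array([x*np.cos(Y)-y*np.sin(Y),x*np.sin(Y)+y*np.cos(Y)])
def tobay(p): e=np.array(p[:2])-O; return np.array([np.cos(Y)*e[0]+np.sin(Y)*e[1],-np.sin(Y)*e[0]+np.cos(Y)*e[1]])
def plan(p,yaw):
    s=robot.state(); R=Ro.from_rotvec(s["ee_rot"]).as_matrix()
    y0=np.arctan2(R[1,1],R[0,1]); print("yaw",y0,"t",s["time_s"],"pos",s["position"],"shift",R.T@(np.array(p)-s["position"]),"turn",-(yaw-y0))
E
python3 - <<'E'
from h import *
plan([.516,-.0475,.32],-.713)
plan([.516,-.0475,.206],-.713)
E
```

```text
yaw -1.1520045273082977 t 0.1 pos [ 0.2438 -0.5475  0.2219] shift [ 0.452  -0.3463 -0.0974] turn -0.43900452730829775
yaw -1.1520045273082977 t 0.1 pos [ 0.2438 -0.5475  0.2219] shift [ 0.452  -0.3461  0.0166] turn -0.43900452730829775
```

Call:
drive_tool(steps=[[[0.0,0.0,-0.035],0.0],[[0.02,-0.015,-0.065],-0.05],[[0.045,-0.035,-0.09],-0.1],[[0.075,-0.057,-0.1],-0.15],[[0.105,-0.08,-0.1],-0.2],[[0.135,-0.103,-0.1],-0.25],[[0.165,-0.126,-0.1],-0.3],[[0.195,-0.149,-0.1],-0.35]], claw=0.0878, newtons=15)

```text
time_s: 0.77
position: [0.3618, -0.3308, 0.3225]
ee_rot: [-2.911, -1.181, -0.0]
force: [0.7, -0.7, -1.7]
finger_gap: 0.088
grip_force: 0.0
```

```bash
python3 -c "
from h import *
plan([.516,-.0475,.32],-.713)"
```

```text
yaw -0.8000118250361439 t 0.7667 pos [ 0.3618 -0.3308  0.3225] shift [ 0.308  -0.0958  0.0026] turn -0.08701182503614391
```

Call:
drive_tool(steps=[[[0.035,-0.011,0.0],-0.02],[[0.073,-0.023,0.0],-0.04],[[0.111,-0.035,0.0],-0.06],[[0.149,-0.047,0.0],-0.087],[[0.187,-0.058,0.0],-0.087],[[0.225,-0.07,0.0],-0.087],[[0.263,-0.082,0.0],-0.087],[[0.29,-0.09,0.0],-0.087]])

```text
time_s: 1.43
position: [0.5081, -0.0632, 0.3224]
ee_rot: [-2.856, -1.305, -0.0]
force: [0.7, -0.6, 0.1]
finger_gap: 0.0878
grip_force: 0.0
```

Call:
drive_tool(steps=[[[0.0,0.0,0.0],0.0],[[0.0,0.0,0.0],0.0],[[0.0,0.0,0.0],0.0],[[0.0,0.0,0.0],0.0],[[0.0,0.0,0.0],0.0],[[0.0,0.0,0.0],0.0],[[0.0,0.0,0.0],0.0],[[0.0,0.0,0.0],0.0]])

```text
time_s: 2.1
position: [0.5072, -0.067, 0.3227]
ee_rot: [-2.859, -1.302, -0.0]
force: [1.0, -0.3, 0.2]
finger_gap: 0.0875
grip_force: 0.0
```

```bash
python3 -c "
from h import *
plan([.516,-.0475,.206],-.713);print(robot.state()['force'])"
```

```text
yaw -0.7161181820990872 t 2.1 pos [ 0.5072 -0.067   0.3227] shift [ 0.0204 -0.0061  0.1167] turn -0.0031181820990872078
[ 0.9767 -0.2602  0.1855]
```

Call:
drive_tool(steps=[[[0.01,-0.003,0.0],0.0],[[0.02,-0.006,0.0],0.0],[[0.02,-0.006,0.0],0.0],[[0.02,-0.006,0.02],0.0],[[0.02,-0.006,0.05],0.0],[[0.02,-0.006,0.08],0.0],[[0.02,-0.006,0.1],0.0],[[0.02,-0.006,0.106],0.0]])

```text
time_s: 2.77
position: [0.5137, -0.0463, 0.2134]
ee_rot: [-2.854, -1.303, 0.007]
force: [0.8, 0.7, 0.2]
finger_gap: 0.088
grip_force: 0.0
```

Run:
```python
from h import *
import cv2
plan([.516,-.0475,.206],-.713);print(robot.state()['force'])
a=robot.grab_frame("scene")[110:225,240:350,::-1]
cv2.imwrite("pics/a.png",cv2.convertScaleAbs(cv2.resize(a,None,fx=5,fy=5,interpolation=cv2.INTER_CUBIC),alpha=1.8))
```

```text
yaw -0.7140530485230366 t 2.7667 pos [ 0.5137 -0.0463  0.2134] shift [0.0006 0.0025 0.0073] turn -0.0010530485230366704
[0.8311 0.6808 0.1846]
```

View pics/a.png

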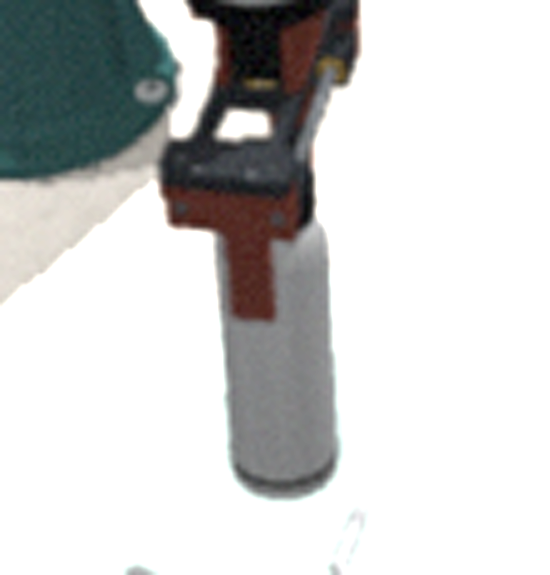

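The fingers straddle the upper flask body (finger at (253,280) in the crop), and the flask is still upright. I'll settle the arm, then close gently.

Call:
drive_tool(steps=[[[0.0,0.002,0.003],0.0],[[0.0,0.002,0.004],0.0],[[0.0,0.002,0.004],0.0],[[0.0,0.002,0.004],0.0],[[0.0,0.002,0.004],0.0],[[0.0,0.002,0.004],0.0],[[0.0,0.002,0.004],0.0],[[0.0,0.002,0.004],0.0]])

```text
time_s: 3.48
position: [0.5176, -0.0487, 0.2129]
ee_rot: [2.858, 1.303, 0.001]
force: [0.0, 0.6, -0.1]
finger_gap: 0.0878
grip_force: 0.0
```

```bash
python3 -c "
from h import *
plan([.516,-.0475,.205],-.713);print(robot.state()['force'])"
```

```text
yaw -0.7150516680418055 t 3.4833 pos [ 0.5176 -0.0487  0.2129] shift [-0.0001 -0.002   0.0079] turn -0.0020516680418055655
[ 0.0021  0.5758 -0.1141]
```

Call:
drive_tool(steps=[[[0.0,-0.001,0.002],0.0],[[0.0,-0.002,0.004],0.0],[[0.0,-0.002,0.006],0.0],[[0.0,-0.002,0.0075],0.0],[[0.0,-0.002,0.0075],0.0],[[0.0,-0.002,0.0075],0.0],[[0.0,-0.002,0.0075],0.0],[[0.0,-0.002,0.0075],0.0]])

```text
time_s: 4.15
position: [0.5161, -0.0474, 0.2052]
ee_rot: [-2.858, -1.304, -0.0]
force: [-0.9, 0.3, 0.0]
finger_gap: 0.0876
grip_force: 0.0
```

Call:
drive_tool(steps=[[[0.0,0.0,0.0],0.0],[[0.0,0.0,0.0],0.0],[[0.0,0.0,0.0],0.0],[[0.0,0.0,0.0],0.0],[[0.0,0.0,0.0],0.0],[[0.0,0.0,0.0],0.0],[[0.0,0.0,0.0],0.0],[[0.0,0.0,0.0],0.0]], claw=0.066, newtons=8)

```text
time_s: 4.82
position: [0.5158, -0.0472, 0.2051]
ee_rot: [-2.858, -1.303, 0.0]
force: [-1.5, 0.3, 1.5]
finger_gap: 0.0658
grip_force: 0.5
```

Call:
drive_tool(steps=[[[0.0,0.0,0.0],0.0],[[0.0,0.0,0.0],0.0],[[0.0,0.0,0.0],0.0],[[0.0,0.0,0.0],0.0],[[0.0,0.0,0.0],0.0],[[0.0,0.0,0.0],0.0],[[0.0,0.0,0.0],0.0],[[0.0,0.0,0.0],0.0]], claw=0.06, newtons=20)

```text
time_s: 5.48
position: [0.5158, -0.0473, 0.2052]
ee_rot: [-2.858, -1.303, 0.0]
force: [-2.7, 2.0, 2.6]
finger_gap: 0.0639
grip_force: 20.0
```

```bash
python3 -c "
from h import *
s=robot.state();print(s['force'],s['ft_torque'],tobay(s['position']),bay(-.03,0))
plan([*bay(-.03,0),.205],-.713)"
```

```text
[-2.7377  1.9929  2.5625] [ 0.2963  0.4574 -0.0339] [-0.0999  0.0422] [ 0.5774 -0.1008]
yaw -0.7150172654237773 t 5.4833 pos [ 0.5158 -0.0473  0.2052] shift [-0.0001  0.0817  0.0001] turn -0.002017265423777337
```

Call:
drive_tool(steps=[[[0.0,0.001,0.0],0.0],[[0.0,0.003,0.0],0.0],[[0.0,0.006,0.0],0.0],[[0.0,0.009,0.0],0.0],[[0.0,0.012,0.0],0.0],[[0.0,0.015,0.0],0.0],[[0.0,0.018,0.0],0.0],[[0.0,0.02,0.0],0.0]])

```text
time_s: 6.15
position: [0.5301, -0.0597, 0.2052]
ee_rot: [-2.856, -1.302, 0.002]
force: [-4.9, 4.4, 6.8]
finger_gap: 0.0635
grip_force: 20.1
```

Run:
```python
from h import *
import cv2
s=robot.state();print(s['force'],s['ft_torque'])
plan([*bay(-.03,0),.205],-.713)
a=robot.grab_frame("scene")[110:295,240:350,::-1]
cv2.imwrite("pics/b.png",cv2.convertScaleAbs(cv2.resize(a,None,fx=3,fy=3,interpolation=cv2.INTER_CUBIC),alpha=1.5))
```

```text
[-4.9116  4.4014  6.8004] [ 1.1335  1.3575 -0.0503]
yaw -0.7152184367684004 t 6.15 pos [ 0.5301 -0.0597  0.2052] shift [ 0.      0.0627 -0.    ] turn -0.002218436768400389
```

View pics/b.png

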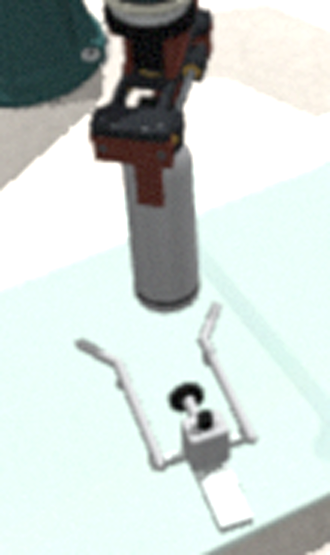

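The flask is upright, with its base at (167,300) in the crop, and sliding. The vertical force shows the tool pressing down slightly, so I'll relieve it by a fraction of a millimetre.

Call:
drive_tool(steps=[[[0.0,0.002,-0.0003],0.0],[[0.0,0.005,-0.0005],0.0],[[0.0,0.009,-0.0005],0.0],[[0.0,0.013,-0.0005],0.0],[[0.0,0.017,-0.0005],0.0],[[0.0,0.021,-0.0005],0.0],[[0.0,0.025,-0.0005],0.0],[[0.0,0.029,-0.0005],0.0]])

```text
time_s: 6.87
position: [0.5534, -0.0799, 0.2055]
ee_rot: [-2.858, -1.304, 0.0]
force: [0.8, 0.1, -5.4]
finger_gap: 0.0633
grip_force: 20.0
```

Call:
drive_tool(steps=[[[0.0,0.004,0.0],0.0],[[0.0,0.008,0.0],0.0],[[0.0,0.012,0.0],0.0],[[0.0,0.016,0.0],0.0],[[0.0,0.02,0.0],0.0],[[0.0,0.024,0.0],0.0],[[0.0,0.028,0.0],0.0],[[0.0,0.032,0.0],0.0]])

```text
time_s: 7.53
position: [0.5774, -0.1007, 0.2057]
ee_rot: [-2.858, -1.304, 0.0]
force: [0.2, -0.3, -4.8]
finger_gap: 0.0634
grip_force: 20.0
```

```bash
python3 -c "
from h import *
s=robot.state();print(s['force'],s['ft_torque'],tobay(s['position']))
plan([*bay(-.03,0),.205],Y)"
```

```text
[ 0.1975 -0.3456 -4.7773] [-0.0587 -0.0129  0.0234] [-0.03    0.0001]
yaw -0.7149393668213627 t 7.5333 pos [ 0.5774 -0.1007  0.2057] shift [-0.0001  0.0001  0.0007] turn -0.5419393668213628
```

The gripper now carries about all the weight, so the lift was slightly too much. I'll lower it back onto the glass and turn to the bay's direction.

Call:
drive_tool(steps=[[[0.0,0.0,0.0003],-0.06],[[0.0,0.0,0.0003],-0.14],[[0.0,0.0,0.0003],-0.22],[[0.0,0.0,0.0003],-0.3],[[0.0,0.0,0.0003],-0.38],[[0.0,0.0,0.0003],-0.46],[[0.0,0.0,0.0003],-0.52],[[0.0,0.0,0.0003],-0.54]])

```text
time_s: 8.2
position: [0.5773, -0.1005, 0.2053]
ee_rot: [-2.404, -2.022, 0.0]
force: [0.3, -1.1, -4.7]
finger_gap: 0.0632
grip_force: 20.0
```

Run:
```python
from h import *
import cv2
s=robot.state();print(s['force'],s['ft_torque'],tobay(s['position']))
plan([*bay(-.0,0),.205],Y)
a=robot.grab_frame("scene")[150:295,245:350,::-1]
cv2.imwrite("pics/d.png",cv2.convertScaleAbs(cv2.resize(a,None,fx=4,fy=4,interpolation=cv2.INTER_CUBIC),alpha=1.5))
```

```text
[ 0.2523 -1.1046 -4.6678] [ 0.0034 -0.0876 -0.0109] [-0.0302  0.0003]
yaw -0.17242865371622665 t 8.2 pos [ 0.5773 -0.1005  0.2053] shift [-0.0003  0.0302  0.0003] turn 0.0005713462837733385
```

View pics/d.png

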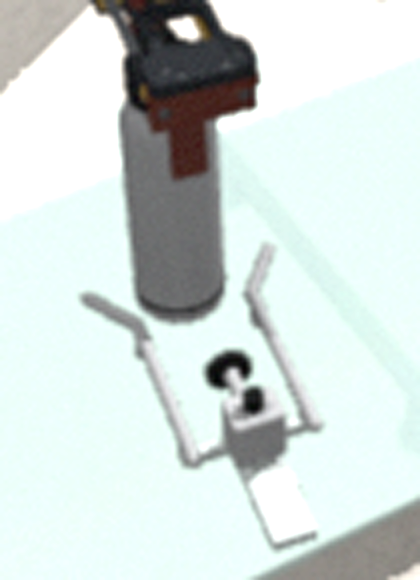

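The flask is upright at the mouth, with its base centre near (179,300) in the crop and the rods either side at (148,345) and (255,295). I'll lower it onto the glass and check the lateral position.

Call:
drive_tool(steps=[[[0.0,0.0,0.0003],0.0],[[0.0,0.0,0.0005],0.0],[[0.0,0.0,0.0005],0.0],[[0.0,0.0,0.0005],0.0],[[0.0,0.0,0.0005],0.0],[[0.0,0.0,0.0005],0.0],[[0.0,0.0,0.0005],0.0],[[0.0,0.0,0.0005],0.0]])

```text
time_s: 8.92
position: [0.5773, -0.1005, 0.2051]
ee_rot: [2.407, 2.019, 0.0]
force: [-1.3, -0.4, -0.1]
finger_gap: 0.0634
grip_force: 20.0
```

Run:
```python
from h import *
f=lambda u,v,z: tobay(ray("scene",245+u/4,150+v/4,z))
print("base",f(179,299,.06),"rods",f(148,345,.077),f(255,295,.077),f(190,458,.077),f(316,425,.077),"pad",f(228,370,.09))
print(robot.state()['force'],robot.state()['position'])
```

```text
base [-0.0246 -0.0027] rods [ 0.0236 -0.0388] [0.0059 0.0432] [ 0.1245 -0.042 ] [0.1278 0.0419] pad [0.0744 0.0009]
[-1.3424 -0.3817 -0.1285] [ 0.5773 -0.1005  0.2051]
```

Call:
drive_tool(steps=[[[0.0,0.002,-0.0001],0.0],[[0.0,0.005,-0.0002],0.0],[[0.0,0.008,-0.0002],0.0],[[0.0,0.011,-0.0002],0.0],[[0.0,0.014,-0.0002],0.0],[[0.0,0.017,-0.0002],0.0],[[0.0,0.02,-0.0002],0.0],[[0.0,0.022,-0.0002],0.0]])

```text
time_s: 9.58
position: [0.5975, -0.104, 0.2052]
ee_rot: [-2.405, -2.017, 0.003]
force: [-5.3, 0.5, 7.1]
finger_gap: 0.0633
grip_force: 20.1
```

Call:
drive_tool(steps=[[[0.0,0.002,0.0],0.0],[[0.0,0.004,0.0],0.0],[[0.0,0.006,0.0],0.0],[[0.0,0.008,0.0],0.0],[[0.0,0.01,0.0],0.0],[[0.0,0.012,0.0],0.0],[[0.0,0.014,0.0],0.0],[[0.0,0.016,0.0],0.0]])

```text
time_s: 10.25
position: [0.613, -0.1067, 0.2052]
ee_rot: [-2.405, -2.017, 0.004]
force: [-5.1, -0.1, 5.9]
finger_gap: 0.0634
grip_force: 20.1
```

Run:
```python
from h import *
import cv2
s=robot.state();R=Ro.from_rotvec(s["ee_rot"]).as_matrix()
print("Ftool",R.T@s['force'],"T",R.T@s['ft_torque'],tobay(s['position']))
plan([*bay(.03,0),.205],Y)
a=robot.grab_frame("scene")[190:290,260:350,::-1]
cv2.imwrite("pics/e.png",cv2.convertScaleAbs(cv2.resize(a,None,fx=6,fy=6,interpolation=cv2.INTER_CUBIC),alpha=1.5))
```

```text
Ftool [-0.9676 -5.03   -5.8713] T [ 1.5795 -0.0175  0.0518] [0.006  0.0004]
yaw -0.17494614097944797 t 10.25 pos [ 0.613  -0.1067  0.2052] shift [-0.0003  0.024   0.0002] turn -0.00194614097944798
```

View pics/e.png

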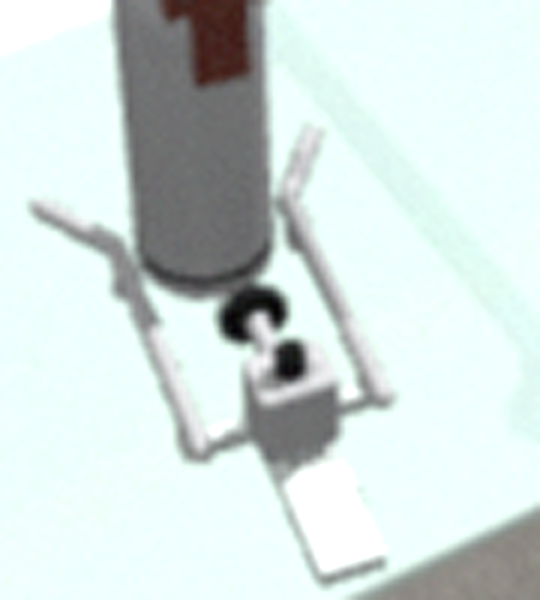

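The flask is in the bay, centred between the rods, with its base near (205,265) in the crop. The pad is just ahead at (253,313). I'll continue slowly.

Call:
drive_tool(steps=[[[0.0,0.002,0.0],0.0],[[0.0,0.005,0.0],0.0],[[0.0,0.008,0.0],0.0],[[0.0,0.011,0.0],0.0],[[0.0,0.014,0.0],0.0],[[0.0,0.017,0.0],0.0],[[0.0,0.02,0.0],0.0],[[0.0,0.022,0.0],0.0]])

```text
time_s: 10.97
position: [0.6351, -0.1106, 0.2052]
ee_rot: [-2.405, -2.017, 0.003]
force: [-5.2, 0.7, 5.9]
finger_gap: 0.0636
grip_force: 20.1
```

Call:
drive_tool(steps=[[[0.0,0.0005,0.0],0.0],[[0.0,0.001,0.0],0.0],[[0.0,0.0015,0.0],0.0],[[0.0,0.002,0.0],0.0],[[0.0,0.0025,0.0],0.0],[[0.0,0.003,0.0],0.0],[[0.0,0.0035,0.0],0.0],[[0.0,0.004,0.0],0.0]])

```text
time_s: 11.63
position: [0.6388, -0.1113, 0.2053]
ee_rot: [-2.405, -2.017, 0.003]
force: [-5.4, 1.5, 4.8]
finger_gap: 0.0632
grip_force: 20.1
```

Call:
drive_tool(steps=[[[0.0,0.0004,0.0],0.0],[[0.0,0.0008,0.0],0.0],[[0.0,0.0012,0.0],0.0],[[0.0,0.0016,0.0],0.0],[[0.0,0.002,0.0],0.0],[[0.0,0.0024,0.0],0.0],[[0.0,0.0027,0.0],0.0],[[0.0,0.003,0.0],0.0]])

```text
time_s: 12.3
position: [0.6417, -0.1118, 0.2052]
ee_rot: [-2.405, -2.017, 0.003]
force: [-4.8, 1.4, 5.7]
finger_gap: 0.0632
grip_force: 20.1
```

Call:
drive_tool(steps=[[[0.0,0.0003,0.0],0.0],[[0.0,0.0006,0.0],0.0],[[0.0,0.0009,0.0],0.0],[[0.0,0.0012,0.0],0.0],[[0.0,0.0015,0.0],0.0],[[0.0,0.0017,0.0],0.0],[[0.0,0.0019,0.0],0.0],[[0.0,0.002,0.0],0.0]])

```text
time_s: 12.97
position: [0.6437, -0.1121, 0.2052]
ee_rot: [-2.405, -2.017, 0.003]
force: [-5.0, 1.1, 6.5]
finger_gap: 0.0636
grip_force: 20.1
```

```bash
cat > st.py <<'E'
from h import *
s=robot.state();R=Ro.from_rotvec(s["ee_rot"]).as_matrix()
print("Ftool",R.T@s['force'],"T",R.T@s['ft_torque'],tobay(s['position']),s['time_s'])
E
python3 st.py
```

```text
Ftool [ 0.2534 -5.1127 -6.486 ] T [ 1.5315 -0.0602 -0.0093] [0.0372 0.0003] 12.9667
```

Call:
drive_tool(steps=[[[0.0,0.0003,0.0],0.0],[[0.0,0.0006,0.0],0.0],[[0.0,0.0009,0.0],0.0],[[0.0,0.0012,0.0],0.0],[[0.0,0.0015,0.0],0.0],[[0.0,0.0017,0.0],0.0],[[0.0,0.0019,0.0],0.0],[[0.0,0.002,0.0],0.0]])

```text
time_s: 13.63
position: [0.6457, -0.1125, 0.2052]
ee_rot: [-2.405, -2.017, 0.003]
force: [-5.5, 1.8, 6.0]
finger_gap: 0.0633
grip_force: 20.1
```

```bash
python3 st.py
```

```text
Ftool [ 0.8046 -5.7326 -5.9792] T [ 1.5459 -0.0547  0.0378] [0.0392 0.0003] 13.6333
```

Call:
drive_tool(steps=[[[0.0,0.0003,0.0],0.0],[[0.0,0.0006,0.0],0.0],[[0.0,0.0009,0.0],0.0],[[0.0,0.0012,0.0],0.0],[[0.0,0.0015,0.0],0.0],[[0.0,0.0017,0.0],0.0],[[0.0,0.0019,0.0],0.0],[[0.0,0.002,0.0],0.0]])

```text
time_s: 14.3
position: [0.6469, -0.1127, 0.2053]
ee_rot: [-2.404, -2.017, 0.004]
force: [-7.3, 1.7, 8.0]
finger_gap: 0.0635
grip_force: 20.1
```

```bash
python3 st.py
```

```text
Ftool [ 0.4129 -7.5215 -7.9232] T [ 2.026  -0.1089  0.0763] [0.0404 0.0003] 14.3
```

Call:
drive_tool(steps=[[[0.0,0.0003,0.0],0.0],[[0.0,0.0006,0.0],0.0],[[0.0,0.0009,0.0],0.0],[[0.0,0.0012,0.0],0.0],[[0.0,0.0015,0.0],0.0],[[0.0,0.0017,0.0],0.0],[[0.0,0.0019,0.0],0.0],[[0.0,0.002,0.0],0.0]])

```text
time_s: 14.97
position: [0.6483, -0.113, 0.2053]
ee_rot: [-2.404, -2.016, 0.006]
force: [-8.3, 1.6, 8.9]
finger_gap: 0.0632
grip_force: 20.2
```

```bash
python3 st.py
```

```text
Ftool [ 0.1373 -8.5228 -8.8184] T [ 2.3817 -0.0787 -0.0022] [0.0419 0.0002] 14.9667
```

Call:
drive_tool(steps=[[[0.0,0.0003,0.0],0.0],[[0.0,0.0006,0.0],0.0],[[0.0,0.0009,0.0],0.0],[[0.0,0.0012,0.0],0.0],[[0.0,0.0015,0.0],0.0],[[0.0,0.0017,0.0],0.0],[[0.0,0.0019,0.0],0.0],[[0.0,0.002,0.0],0.0]])

```text
time_s: 15.63
position: [0.6496, -0.1132, 0.2053]
ee_rot: [-2.403, -2.015, 0.007]
force: [-9.7, 1.2, 10.1]
finger_gap: 0.0636
grip_force: 20.2
```

```bash
python3 st.py;python3 - <<'E'
from h import *
import cv2
a=robot.grab_frame("scene")[120:290,240:350,::-1]
cv2.imwrite("pics/f.png",cv2.convertScaleAbs(cv2.resize(a,None,fx=3.5,fy=3.5,interpolation=cv2.INTER_CUBIC),alpha=1.5))
E
```

```text
Ftool [ -0.5014  -9.8607 -10.0511] T [ 2.7631 -0.1212  0.0884] [0.0432 0.0002] 15.6333
```

View pics/f.png

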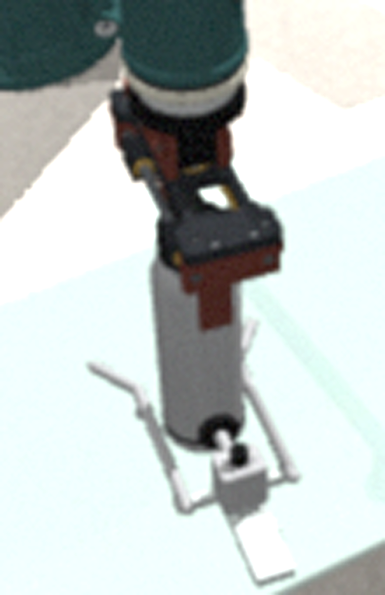

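The flask is against the pad at (220,430) in the crop, upright, with the spring partly compressed. One more small press will give a margin.

Call:
drive_tool(steps=[[[0.0,0.0003,0.0],0.0],[[0.0,0.0006,0.0],0.0],[[0.0,0.0009,0.0],0.0],[[0.0,0.0012,0.0],0.0],[[0.0,0.0015,0.0],0.0],[[0.0,0.0017,0.0],0.0],[[0.0,0.0017,0.0],0.0],[[0.0,0.0017,0.0],0.0]])

```text
time_s: 16.35
position: [0.6511, -0.1135, 0.2053]
ee_rot: [-2.403, -2.015, 0.007]
force: [-9.5, 1.3, 10.6]
finger_gap: 0.0636
grip_force: 20.2
```

```bash
python3 st.py
```

```text
Ftool [ -0.4008  -9.651  -10.5355] T [ 2.8551 -0.147   0.04  ] [0.0448 0.0002] 16.35
```

Call:
drive_tool(steps=[[[0.0,-0.0002,0.0],0.0],[[0.0,-0.0004,0.0],0.0],[[0.0,-0.0006,0.0],0.0],[[0.0,-0.0008,0.0],0.0],[[0.0,-0.001,0.0],0.0],[[0.0,-0.0012,0.0],0.0],[[0.0,-0.0014,0.0],0.0],[[0.0,-0.0016,0.0],0.0]])

```text
time_s: 17.02
position: [0.6506, -0.1134, 0.2053]
ee_rot: [-2.404, -2.016, 0.005]
force: [-7.7, 0.5, 7.1]
finger_gap: 0.0634
grip_force: 20.1
```

```bash
python3 st.py
```

```text
Ftool [-0.8536 -7.747  -7.1001] T [ 2.1175 -0.1289 -0.0031] [0.0442 0.0002] 17.0167
```

Call:
drive_tool(steps=[[[0.0,-0.0003,0.0],0.0],[[0.0,-0.0006,0.0],0.0],[[0.0,-0.0009,0.0],0.0],[[0.0,-0.0012,0.0],0.0],[[0.0,-0.0015,0.0],0.0],[[0.0,-0.0018,0.0],0.0],[[0.0,-0.0021,0.0],0.0],[[0.0,-0.0024,0.0],0.0]])

```text
time_s: 17.68
position: [0.6498, -0.1133, 0.2052]
ee_rot: [-2.406, -2.018, 0.002]
force: [-4.5, 0.5, 3.2]
finger_gap: 0.0634
grip_force: 20.1
```

```bash
python3 st.py
```

```text
Ftool [-0.2895 -4.5138 -3.2109] T [ 1.2272 -0.0535  0.0529] [0.0435 0.0002] 17.6833
```

Call:
drive_tool(steps=[[[0.0,-0.0003,0.0],0.0],[[0.0,-0.0006,0.0],0.0],[[0.0,-0.0009,0.0],0.0],[[0.0,-0.0012,0.0],0.0],[[0.0,-0.0015,0.0],0.0],[[0.0,-0.0018,0.0],0.0],[[0.0,-0.002,0.0],0.0],[[0.0,-0.002,0.0],0.0]])

```text
time_s: 18.35
position: [0.6492, -0.1132, 0.2051]
ee_rot: [2.407, 2.018, 0.001]
force: [-2.7, 0.9, 1.8]
finger_gap: 0.0634
grip_force: 20.0
```

```bash
python3 st.py
```

```text
Ftool [ 0.3956 -2.7786 -1.7599] T [ 0.5255  0.0284 -0.0313] [0.0428 0.0002] 18.35
```

Call:
drive_tool(steps=[[[0.0,-0.0003,0.0],0.0],[[0.0,-0.0006,0.0],0.0],[[0.0,-0.0009,0.0],0.0],[[0.0,-0.0012,0.0],0.0],[[0.0,-0.0015,0.0],0.0],[[0.0,-0.0016,0.0],0.0],[[0.0,-0.0016,0.0],0.0],[[0.0,-0.0016,0.0],0.0]])

```text
time_s: 19.02
position: [0.6475, -0.1129, 0.205]
ee_rot: [2.407, 2.019, 0.001]
force: [1.9, 0.7, -0.6]
finger_gap: 0.0634
grip_force: 19.9
```

```bash
python3 st.py
```

```text
Ftool [1.067 1.791 0.603] T [-0.4968  0.1529 -0.0358] [0.041  0.0002] 19.0167
```

Call:
drive_tool(steps=[[[0.0,0.0003,0.0],0.0],[[0.0,0.0006,0.0],0.0],[[0.0,0.0006,0.0],0.0],[[0.0,0.0006,0.0],0.0],[[0.0,0.0006,0.0],0.0],[[0.0,0.0006,0.0],0.0],[[0.0,0.0006,0.0],0.0],[[0.0,0.0006,0.0],0.0]], newtons=8)

```text
time_s: 19.68
position: [0.6475, -0.1129, 0.2051]
ee_rot: [-2.407, -2.019, 0.0]
force: [-1.7, 0.1, 1.3]
finger_gap: 0.0635
grip_force: 8.0
```

```bash
python3 st.py
```

```text
Ftool [-0.2154 -1.7353 -1.263 ] T [ 0.2862  0.0291 -0.0341] [0.0411 0.0002] 19.6833
```

Forces are near neutral. I'll release in small stages.

Call:
drive_tool(steps=[[[0.0,0.0,0.0],0.0],[[0.0,0.0,0.0],0.0],[[0.0,0.0,0.0],0.0],[[0.0,0.0,0.0],0.0],[[0.0,0.0,0.0],0.0],[[0.0,0.0,0.0],0.0],[[0.0,0.0,0.0],0.0],[[0.0,0.0,0.0],0.0]], newtons=3)

```text
time_s: 20.35
position: [0.6477, -0.1129, 0.2051]
ee_rot: [-2.407, -2.019, 0.0]
force: [-1.9, 0.1, 3.2]
finger_gap: 0.064
grip_force: 3.0
```

Call:
drive_tool(steps=[[[0.0,0.0,0.0],0.0],[[0.0,0.0,0.0],0.0],[[0.0,0.0,0.0],0.0],[[0.0,0.0,0.0],0.0],[[0.0,0.0,0.0],0.0],[[0.0,0.0,0.0],0.0],[[0.0,0.0,0.0],0.0],[[0.0,0.0,0.0],0.0]], claw=0.067)

```text
time_s: 21.02
position: [0.6478, -0.1129, 0.205]
ee_rot: [-2.407, -2.019, -0.0]
force: [-1.3, 1.0, -1.4]
finger_gap: 0.0669
grip_force: 0.4
```

```bash
python3 st.py; python3 -c "from h import *;print(robot.state()['grip_force'])"
```

```text
Ftool [ 0.7661 -1.414   1.4123] T [ 0.095  -0.0512  0.0276] [0.0413 0.0002] 21.0167
0.4380915826186538
```

Call:
drive_tool(steps=[[[0.0,-0.0003,0.0],0.0],[[0.0,-0.0006,0.0],0.0],[[0.0,-0.0009,0.0],0.0],[[0.0,-0.0012,0.0],0.0],[[0.0,-0.0015,0.0],0.0],[[0.0,-0.0015,0.0],0.0],[[0.0,-0.0015,0.0],0.0],[[0.0,-0.0015,0.0],0.0]])

```text
time_s: 21.68
position: [0.6463, -0.1126, 0.2051]
ee_rot: [-2.407, -2.019, -0.0]
force: [0.4, 0.5, -0.5]
finger_gap: 0.0666
grip_force: 0.4
```

Call:
drive_tool(steps=[[[0.0,0.0,0.0],0.0],[[0.0,0.0,0.0],0.0],[[0.0,0.0,0.0],0.0],[[0.0,0.0,0.0],0.0],[[0.0,0.0,0.0],0.0],[[0.0,0.0,0.0],0.0],[[0.0,0.0,0.0],0.0],[[0.0,0.0,0.0],0.0]], claw=0.0878)

```text
time_s: 22.35
position: [0.6463, -0.1127, 0.2051]
ee_rot: [-2.407, -2.019, -0.0]
force: [0.3, 0.1, -0.3]
finger_gap: 0.0875
grip_force: 0.0
```

```bash
python3 st.py; python3 -c "from h import *;print(robot.state()['grip_force'],robot.state()['finger_gap'])"
```

```text
Ftool [0.1326 0.3245 0.3427] T [-0.0842  0.0187 -0.0682] [0.0399 0.0002] 22.35
0.0 0.08746381790922236
```

Now raise the tool clear and look.

Call:
drive_tool(steps=[[[0.0,0.0,-0.004],0.0],[[0.0,0.0,-0.015],0.0],[[0.0,0.0,-0.03],0.0],[[0.0,0.0,-0.05],0.0],[[0.0,0.0,-0.07],0.0],[[0.0,0.0,-0.09],0.0],[[0.0,0.0,-0.105],0.0],[[0.0,0.0,-0.11],0.0]])

```text
time_s: 23.02
position: [0.6477, -0.1131, 0.3193]
ee_rot: [2.403, 2.016, 0.005]
force: [0.1, 0.3, 0.1]
finger_gap: 0.088
grip_force: 0.0
```

Call:
drive_tool(steps=[[[0.0,-0.015,0.0],0.0],[[0.0,-0.04,0.0],0.0],[[0.0,-0.07,0.0],0.0],[[0.0,-0.1,0.0],0.0],[[0.0,-0.125,0.0],0.0],[[0.0,-0.14,0.0],0.0],[[0.0,-0.14,0.0],0.0],[[0.0,-0.14,0.0],0.0]])

```text
time_s: 23.68
position: [0.5082, -0.0882, 0.3155]
ee_rot: [2.407, 2.018, 0.001]
force: [0.5, 0.0, 0.7]
finger_gap: 0.088
grip_force: 0.0
```

Run:
```python
from h import *
import cv2
o=[]
for n,(r0,r1,c0,c1) in dict(scene=(140,290,240,350),top=(100,250,310,420)).items():
    o.append(cv2.resize(robot.grab_frame(n)[r0:r1,c0:c1,::-1],None,fx=3.6,fy=3.6,interpolation=cv2.INTER_CUBIC))
cv2.imwrite("pics/z.png",cv2.convertScaleAbs(np.hstack(o),alpha=1.5))
```

```text
(no output)
```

View pics/z.png

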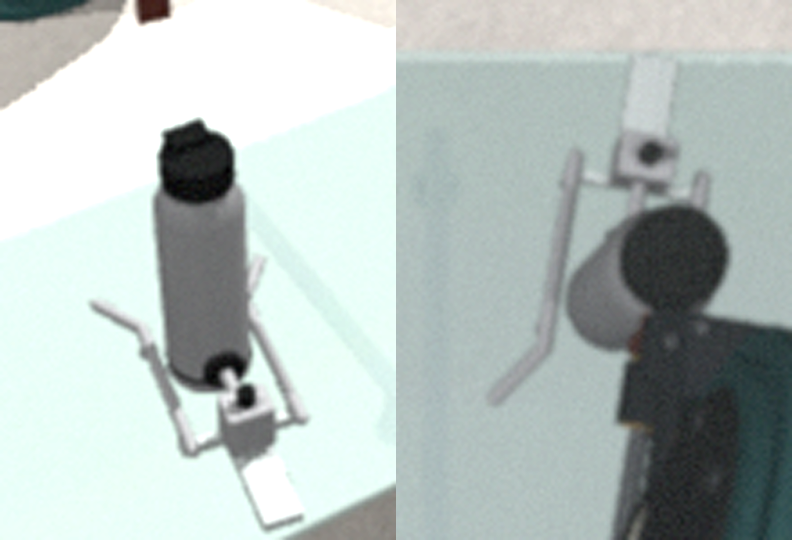

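The flask stands in the bay with the pad in front of it at (224,370) in the left crop. I'll check tilt from the lid centre, (278,258) in the right crop.

Run:
```python
from h import *
print(tobay(ray("top",310+278/3.6,100+258/3.6,.28)), "base",tobay(ray("scene",240+209/3.6,140+367/3.6,.06)),"lid",tobay(ray("scene",240+196/3.6,140+140/3.6,.28)),"pad",tobay(ray("scene",240+224/3.6,140+370/3.6,.09)))
```

```text
[0.0348 0.0005] base [ 0.0437 -0.0011] lid [0.038  0.0016] pad [0.0755 0.0011]
```

Run:
```python
from h import *
import cv2
now=np.mean([robot.grab_frame("scene")[:,:,::-1].astype(float) for _ in range(6)],0).mean(2)
old=cv2.imread("pics/scene0.png").astype(float).mean(2)
for n,a in(("old",old),("now",now)):
    w=a[232:252,292:313]
    print(n); print(np.round(w[4:18,2:19]).astype(int))
    m=np.clip(70-w,0,None); m=np.where(np.arange(232,252)[:,None]<249,m,0)
    yy,xx=np.mgrid[232:252,292:313]; k=(xx<308.5)
    k&=~((yy>245.5)&(xx>303)); m=m*k
    print((m*xx).sum()/m.sum(),(m*yy).sum()/m.sum())
```

```text
old
[[163 161 162 162 160 162 162 162 161 160 162 160 164 163 163 163 162]
 [162 161 162 162 162 159 141 116 108 109 113 125 150 162 164 164 163]
 [162 161 164 162 141 117  87  55  39  39  47  64 108 148 161 162 163]
 [162 165 161 138  97  53  34  21  16   9  14  19  58 110 150 162 162]
 [162 161 139  96  46  18  11  18  10  14  11  11  23  78 141 162 162]
 [162 149 104  49  14  13   8  13  34  44  25   8  15  63 137 163 162]
 [162 140  86  26  11  15  13  48 102 126  85  20  11  58 134 163 161]
 [161 142  88  21  11  10  31  80 128 151 114  49  27  90 145 162 163]
 [164 153 102  31   7   8  29  82 124 146 138  86  70 128 157 162 162]
 [162 161 119  57  17   8  19  63 106 137 151 133 131 154 161 161 160]
 [162 163 148 105  65  43  29  56  85 123 148 151 134 116 109 112 137]
 [163 162 163 151 137 116 105 120 106 112 136 125  88  51  37  48  97]
 [163 161 161 161 162 155 149 155 128 114 134 101  45  22  16  24  66]
 [164 160 161 162 162 162 157 155 147 143 148 103  40  17  19  21  56]]
301.19253333333336 241.4952
now
[[ 72  71  71  73  73  72  72  71  69  71  72  71  73  76  81 102 148
[... 263 characters left out ...]
1  14  31  53 103 150]
 [ 71  71  56  31  15  16  13  13  17  23  19  11   8  19  55 115 155]
 [ 72  71  49  20  12   9  15  33  59  84  61  20   7  24  70 133 162]
 [ 72  71  48  17  12  11  24  68 110 136 107  48  14  45  99 148 165]
 [ 71  71  46  16  10  13  28  79 122 149 142  88  38  80 134 162 166]
 [ 49  50  36  16  10  10  21  65 110 141 153 116  83 124 157 164 165]
 [ 46  42  38  30  20  15  14  44  89 128 151 143 112 104 111 116 140]
 [ 65  62  60  59  51  45  38  44  77 113 141 128  87  52  38  50  99]
 [ 92  83  79  79  77  76  81  93 101 116 138 104  46  23  20  25  67]
 [145 143 140 141 142 142 136 140 144 147 152 108  42  20  21  21  55]]
300.75561386468735 241.92998071932848
```

The pad image has moved about 0.4 px along the bay against the unmoved carriage knob. That is roughly 1.8 mm of compression, or about 1.4 N, so the flask is still resting against the sprung pad.

```bash
python3 -c "
from station import robot
print(robot.hand_in())"
```

```text
the job is handed in; nothing more can be done
None
```

I handed the job in with the flask standing upright in the bay and, by my camera estimate, pressed about 1.8 mm (1.4 N) into the pad; no verdict came back. I had to slide it by gripping near the shoulder, because the vertical gripper cannot reach low on the flask, and for a moment it hung a fraction of a millimetre off the glass.

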